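# Clear the spent plate and cartridge into the waste tub and close it

### The job

Clear the bench beside the microscope: get the used sealed microplate and the empty reagent cartridge into the waste tub that hangs at the far edge of the bench, then put the loose lid on the tub so that it sits square and fully down on the rim. Leave the microscope, the jar and the tube rack where they stand.

Things in the scene. Friction and masses are not known exactly. Their poses are not given: they have to be found in the camera images.
- plate: used 96-well microplate lying flat: white solid slab 128 (x) x 86 (y) x 15 mm, about 90 g. Origin: centre of its underside; x along the long side, z up. One long side (its +y side) is 2 to 4 mm from the side of the microscope's base, so no finger fits between; the other three sides are free. Too wide to grasp as it lies.
- plate_film (a point): centre of the plate's flat top, closed by film with faint grey well dots. The plate slides easily on the bench (friction about 0.35) and rubber fingertips hold better on the film: closed fingertips pressed down near its middle with 6 to 12 N drag it along in any direction; pressed far from the middle it swings round to trail behind them.
- cartridge: empty reagent cartridge lying on the bench, a white box with rounded edges, 104 (x) x 46 (y) x 38 mm high, about 130 g, a pale paper label round the middle and four grey ports in a row on top. Origin at the centre of its underside, x along the long side, z up.
- tub: open grey plastic waste tub, fixed on a bracket at the far (+x) edge of the bench; outside 155 (x) x 235 (y) x 188 mm high, walls and floor 4 mm (mouth 147 x 227 mm inside). Origin: centre of its underside; axes parallel to the world. What is pushed over the bench edge in front of the tub drops in.
- tub_mouth (a point): centre of the tub's mouth, level with the rim, which is 5 mm below the bench top.
- bench_edge (a point): point on the far, straight upper edge of the bench (z = 0; the edge runs along y) straight in front of the tub's middle; the tub's near outside wall stands 10 mm beyond it.
- lid: loose grey rectangular lid, lying right way up on the bench, 250 g. Origin: centre of its underside; y along the long side, z up. Plug 14 mm deep (132 x 212 mm for the lowest 7 mm, then 142 x 222: 2.5 mm play all round in the mouth), then a flange 163 x 243 x 5 mm that rests on the rim; handle on top. Seated, its origin is 14 mm below the rim. Fits either way round.
- lid_handle (a point): centre of the top of the lid's bar handle, 49 mm above the lid's origin; the bar is 22 mm wide (lid x), 100 mm long (lid y) and stands 30 mm above the flange.
- microscope: white upright laboratory microscope, 5 kg, bystander. Origin at the centre of the underside of its base; base 215 (x) x 170 (y) x 45 mm high, z up, 390 mm high in all; above the base nothing is farther than 75 mm from its middle plane in y.
- jar: specimen jar with white cap, 60 mm diameter, 68 mm high, bystander. Origin at the centre of its underside.
- rack: white tube rack 50 (x) x 110 (y) x 52 mm high with seven capped tubes standing to 79 mm, bystander. Origin at the centre of its underside.

How it is judged:
On the way:
1. plate and cartridge both lie inside the tub (x of plate in the frame of tub between -0.0735 and 0.0735 m and y of plate in the frame of tub between -0.1135 and 0.1135 m and z of plate in the frame of tub between 0 and 0.16 m and x of cartridge in the frame of tub between -0.0735 and 0.0735 m and y of cartridge in the frame of tub between -0.1135 and 0.1135 m and z of cartridge in the frame of tub between 0 and 0.16 m), for 0.2 s.
At the end, for the whole second after the job is handed in: The plate and the cartridge lie inside the tub, and the lid, let go and at rest, sits on it: centred within 6 mm, square within 0.05 rad, level within 0.04 rad and down on the rim all round (within 3 mm) (all of step 1 and horizontal distance between lid and tub_mouth below 0.006 m and z of lid in the frame of tub_mouth below -0.011 m and angle between lid's own z axis and vertical below 0.04 rad and angle between the y axis of lid and the y axis of tub, either way round below 0.05 rad and linear speed of lid below 0.02 m/s); the robot touches nothing.
It fails at once if the microscope is shoved more than 10 mm (distance of microscope from where it was at the start of the episode above 0.01 m).
It fails at once if the jar or the rack is shifted more than 20 mm (distance of any of jar, rack from where it was at the start of the episode above 0.02 m).
It also fails if it takes over 64 s, if anything falls off the work surface, if the arm or the gripper's body presses on something with over 40 N, if the wrist force passes 120 N, or if a joint passes its speed limit or range.

### The arm

A 7-joint arm with a two-finger parallel gripper is mounted at the origin on the work surface. World frame = base frame: x ahead of the robot, y to its left, z up, the work surface at z = 0. Lengths are in m, angles in rad, forces in N, time in s.
With the tool pointing down it reaches from about 0.425 to 0.8 m from the base axis. Payload 8.3 kg.
Tool frame: the origin (TCP) lies at the very end of the fingers, on their centre line; the grasp point (between the pads) lies 19 mm behind it; z points along the fingers, y is the line along which they close (so a half turn about z gives the same grasp; the last joint's range is limited). The gripper opens to 85 mm and grips with 20 to 120 N. Pads are 22 mm wide; open, the fingers measure 114 mm over their backs; the gripper's body (76 mm by 85 mm) begins 54 mm behind the grasp point. The pads swing forward as they close: fully open they stand 13 mm farther back than shut.
Start: joints at [1.144, 0.383, 0.016, 1.37, -0.006, 1.388, -0.046], TCP at [0.222, -0.584, 0.231] pointing down, gripper open.
Joint ranges: [-2.95, 2.95], [-0.25, 2.06], [-1.52, 1.56], [0.18, 2.33], [-1.44, 4.58], [0.02, 2.06], [-3.01, 3.01]. Speed limits (rad/s): [2.39, 2.39, 3.01, 3.01, 3.14, 3.14, 3.14].

### API

Orientations are given as a unit quaternion [w, x, y, z].
In Python, from workcell import sense, snapshot, order, masks_of gives the robot as it stands.
- The arm moves only by the tool apply_moves, never from a script. Its argument "moves" is a list of rows, each an object with "jaw": the opening in per cent of the stroke, from 0 (shut) to 100 (fully open); "delta_pos": the shift along the world's x, y, z in cm, a list of three; "angular": the turn, a rotation vector about the world's x, y, z in rad, a list of three. A call has exactly 10 rows; each row shifts and turns the commanded pose from where the row before left it; what a row does not reach is not made up. A row lasts 1/12 s, in which the tool goes at most 41.7 mm and 7.16 degrees, less where a joint would pass 70% of its speed; a pose out of reach is approached as far as the arm can. A call is refused whole if a number of a shift passes 4.17 or a number of a turn 0.125, either way. A call with a gripper value outside its range is refused whole. The fingers move at their own pace and stop on an object; "force" is the grip in N (left out, the last holds). Time passes only in rows, so rows that do not move let the fingers close, or fill a call up. It gives the time, the measured TCP pose, the force, the opening and the grip force at its end, in the units of the state.
- sense(): the state, without advancing time (a new reading comes with each control period).
- snapshot(name): name is "side" or "top" or "wrist"; returns a dict with "image" (384x512x3 uint8, red, green, blue), "mtx" (3x3 intrinsics, pixels), "k1" (the pictures are not rectified: a ray, as slopes to the right and down, at radius r is drawn at 1 + k1 r^2 times it, then the intrinsics apply), "cam_to_world" (4x4, takes a point from camera to world coordinates). Camera axes: x right, y down, z forward; pixel columns grow to the right and rows downward; lengths in m; the calibration is good to about 2 mm. A picture is of the moment at which its call begins. There is no depth.
- order.hand_in(): hands the job in; it is judged then, once.
Trained networks look in a picture, given as the dict that the camera call returned (one of the last four; its "shot" number tells which), for a name from the list of things; names that differ only in an ending like _2 or _b are one class to them, and where a whole thing is asked for, a point or a joint stands for the part that bears it (a point fixed in the world has none). Each returns a list of dicts, best first, with "p" (0 to 1); they miss things now and then, are a little off and sometimes report something else, mostly with a low value. They report only what shows in the picture. A call takes as long as a camera call.
- masks_of(picture, label): "pixels" (384x512 bool, what is visible of it) and "position" ([column, row] in pixels, amid what is visible of it).
The state is a dict: "t": time; "qpos": joint angles; "joint_vel": joint speeds; "tau": joint torques, N m; "ee_pos": TCP position; "tcp_rot": TCP orientation; "ft_force": force on the tool from outside, world axes, zero at the start; "ft_torque": the same for the moment, N m; "grip_width": finger opening in m; "finger_force": force on a finger pad.
Only numpy, scipy, OpenCV 4.12 (cv2) and the standard library are available. Lean on these libraries where they do the work, as an engineer would, in place of code of your own. Each camera call takes 0.05 s, during which the arm holds its last target. There are 200 camera calls.

## Working session

There is one attempt and no reset: what is moved stays moved. The work goes in short steps, Python scripts to look and compute and a tool call to move; the robot and the scene stay as the last step left them, time stands still between calls to the robot, and variables do not carry over. Pictures are saved under pics/ and viewed, at most 12 in all, crops included, and the job is handed in when it is done.

Besides the shell and the picture viewer there is one more tool, called after "Request:" as name([rows], argument=value, ...), one row to a line, values as JSON. apply_moves: Moves the arm, as the interface text tells. Its arguments: {"type":"object","properties":{"moves":{"type":"array"},"force":{"type":"number"}},"required":["moves"]}

```bash
ls; mkdir -p pics
cat > h.py <<'E'
import numpy as np, cv2
from workcell import sense, snapshot, order, masks_of
def unproj(s,px,z):
    K=s["mtx"];k=s["k1"];T=np.array(s["cam_to_world"])
    px=np.atleast_2d(np.array(px,float))
    d=(px-[K[0][2],K[1][2]])/[K[0][0],K[1][1]]
    u=d.copy()
    for _ in range(20): u=d/(1+k*(u**2).sum(1,keepdims=True))
    r=np.c_[u,np.ones(len(u))]@T[:3,:3].T
    o=T[:3,3]
    return o+r*((z-o[2])/r[:,2])[:,None]
def save(s,n): cv2.imwrite(f"pics/{n}.png",cv2.cvtColor(s["image"],cv2.COLOR_RGB2BGR))
def rect(s,m,z):
    c,_=cv2.findContours(m.astype(np.uint8),0,2)
    c=max(c,key=cv2.contourArea)[:,0]
    w=unproj(s,c,z)[:,:2]
    (cx,cy),(a,b),t=cv2.minAreaRect((w*1000).astype(np.float32))
    return np.round([cx,cy,a,b,t],1)
E
python3 - <<'E'
from h import *
s=snapshot("top");save(s,"top0");t=snapshot("side");save(t,"side0")
print(np.round(s["cam_to_world"],3),np.round(t["cam_to_world"],3), s["mtx"],s["k1"])
zz=dict(plate=.015,cartridge=.038,tub=-.005,lid=.019,lid_handle=.049,microscope=.045,jar=.068,rack=.052)
for n,z in zz.items():
    for d in masks_of(s,n)[:2]:
        print(n,round(d["p"],2),np.round(d["position"]),int(d["pixels"].sum()),rect(s,d["pixels"],z))
print(sense())
E
```

```text
pics
[[ 0.023 -0.982  0.19   0.298]
 [-1.    -0.021  0.013  0.023]
 [-0.009 -0.19  -0.982  1.101]
 [ 0.     0.     0.     1.   ]] [[-0.518 -0.656  0.549 -0.063]
 [-0.855  0.401 -0.329  0.387]
 [-0.004 -0.64  -0.768  0.809]
 [ 0.     0.     0.     1.   ]] [[426.4226565    0.         261.4389447 ]
 [  0.         426.4226565  191.88058261]
 [  0.           0.           1.        ]] -0.07912230188413052
plate 0.91 [161. 199.] 1622 [495.2 295.5 130.2  86.3   3.4]
cartridge 0.62 [292. 191.] 716 [515.6 -41.6  45.5 106.9  78.5]
tub 0.63 [274. 130.] 4921 [684.   10.9 235.3 162.8  90. ]
lid 0.76 [400. 209.] 5749 [ 476.  -323.4  245.5  167.8   74.7]
lid_handle 0.7 [402. 208.] 5752 [ 469.3 -313.4  237.2  162.3   75. ]
microscope 0.86 [ 87. 192.] 10839 [505.1 484.1 346.5 296.9  83.5]
jar 0.56 [314. 244.] 494 [372.4 -93.3  59.   58.8  63.4]
rack 0.67 [246. 245.] 946 [368.8  72.3  51.4 108.4   1.4]
{'t': 0.5, 'qpos': array([ 1.14408564,  0.38342268,  0.01639587,  1.37015102, -0.0062792 ,
        1.38820059, -0.0464444 ]), 'joint_vel': array([ 8.84314308e-05, -1.34059471e-03,  5.63637746e-04, -3.98174068e-04,
       -2.40963821e-03,  6.45384812e-04, -1.05161224e-03]), 'tau': array([-2.85212127e-04, -6.26751995e+01,  8.42295773e-01, -3.71765077e+01,
        1.65103987e-02,  3.52829840e-03, -3.55170677e-06]), 'ee_pos': array([ 0.22242236, -0.58403984,  0.23124204]), 'tcp_rot': array([-6.87270958e-05,  9.83490928e-01,  1.80957425e-01,  5.20080103e-06]), 'ft_force': array([-0.11793733,  0.03897619, -0.59563432]), 'ft_torque': array([-0.02937995, -0.06996898,  0.00271439]), 'finger_force': 0.0, 'grip_width': 0.08502468194690306}
```

View pics/top0.png

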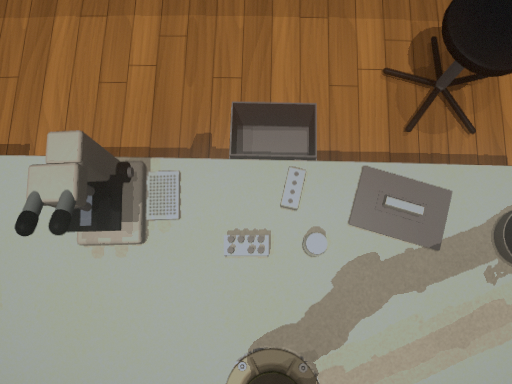

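View pics/side0.png

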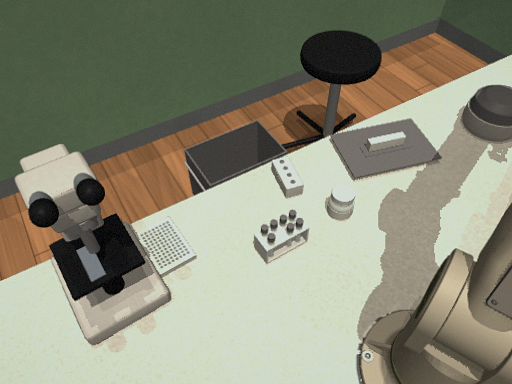

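The top view shows the plate at (163,196) beside the microscope, the cartridge at (292,190), the tub at (274,130), and the lid at (400,208), turned about -15°. The side view agrees. I'll move the cartridge first.

Request:
apply_moves([
  {"jaw":100,"delta_pos":[1.47,2.71,-0.25],"angular":[0,0,-0.0285]},
  {"jaw":100,"delta_pos":[1.47,2.71,-0.25],"angular":[0,0,-0.0285]},
  {"jaw":100,"delta_pos":[1.47,2.71,-0.25],"angular":[0,0,-0.0285]},
  {"jaw":100,"delta_pos":[1.47,2.71,-0.25],"angular":[0,0,-0.0285]},
  {"jaw":100,"delta_pos":[1.47,2.71,-0.25],"angular":[0,0,-0.0285]},
  {"jaw":100,"delta_pos":[1.47,2.71,-0.25],"angular":[0,0,-0.0285]},
  {"jaw":100,"delta_pos":[1.47,2.71,-0.25],"angular":[0,0,-0.0285]},
  {"jaw":100,"delta_pos":[1.47,2.71,-0.25],"angular":[0,0,-0.0285]},
  {"jaw":100,"delta_pos":[1.47,2.71,-0.25],"angular":[0,0,-0.0285]},
  {"jaw":100,"delta_pos":[1.47,2.71,-0.25],"angular":[0,0,-0.0285]},
], force=40)

```text
t: 1.33
ee_pos: [0.3699, -0.3117, 0.2064]
tcp_rot: [0.0, 0.999, 0.039, 0.0]
ft_force: [0.9, -0.3, 0.7]
grip_width: 0.0855
finger_force: 0.0
```

Request:
apply_moves([
  {"jaw":100,"delta_pos":[1.47,2.71,-0.25],"angular":[0,0,-0.0285]},
  {"jaw":100,"delta_pos":[1.47,2.71,-0.25],"angular":[0,0,-0.0285]},
  {"jaw":100,"delta_pos":[1.47,2.71,-0.25],"angular":[0,0,-0.0285]},
  {"jaw":100,"delta_pos":[1.47,2.71,-0.25],"angular":[0,0,-0.0285]},
  {"jaw":100,"delta_pos":[1.47,2.71,-0.25],"angular":[0,0,-0.0285]},
  {"jaw":100,"delta_pos":[1.47,2.71,-0.25],"angular":[0,0,-0.0285]},
  {"jaw":100,"delta_pos":[1.47,2.71,-0.25],"angular":[0,0,-0.0285]},
  {"jaw":100,"delta_pos":[1.47,2.71,-0.25],"angular":[0,0,-0.0285]},
  {"jaw":100,"delta_pos":[1.47,2.71,-0.25],"angular":[0,0,-0.0285]},
  {"jaw":100,"delta_pos":[1.47,2.71,-0.25],"angular":[0,0,-0.0285]},
])

```text
t: 2.17
ee_pos: [0.517, -0.0408, 0.1814]
tcp_rot: [0.0, 0.995, -0.104, 0.0]
ft_force: [0.5, -0.0, 0.3]
grip_width: 0.0855
finger_force: 0.0
```

```bash
cat >> h.py <<'E'
def st():
    s=sense();w,x,y,z=s["tcp_rot"]
    ty=[2*(x*y-w*z),1-2*(x*x+z*z)]
    print("t",round(s["t"],2),"tcp",np.round(s["ee_pos"],4),"ydir",np.round(np.degrees(np.arctan2(ty[1],ty[0])),2),"tilt",np.round(2*np.hypot(w,z),3),"F",np.round(s["ft_force"],1),"w",round(s["grip_width"],4),"ff",round(float(s["finger_force"]),1))
E
python3 - <<'E'
from h import *
st()
s=snapshot("wrist");save(s,"w1")
print(np.round(s["cam_to_world"],3))
for n,z in dict(cartridge=.038,tub=-.005).items():
    for d in masks_of(s,n)[:2]:
        print(n,round(d["p"],2),np.round(d["position"]),int(d["pixels"].sum()),rect(s,d["pixels"],z))
E
```

```text
t 2.17 tcp [ 0.517  -0.0408  0.1814] ydir -101.91 tilt 0.001 F [ 0.5 -0.   0.3] w 0.0855 ff 0.0
[[-0.206 -0.945 -0.253  0.583]
 [-0.978  0.2    0.053 -0.055]
 [ 0.001  0.258 -0.966  0.324]
 [ 0.     0.     0.     1.   ]]
cartridge 0.82 [255. 178.] 4389 [520.3 -44.9  47.  104.   78.1]
tub 0.89 [172.  54.] 24234 [671.    8.6 238.1 141.6  88.7]
tub 0.53 [ 17. 252.] 3122 [478.  274.3  72.1 158.9  63.6]
```

View pics/w1.png

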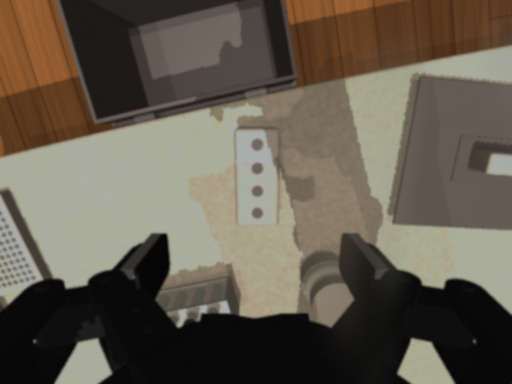

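The wrist view shows the cartridge at (257,177), between the open jaws and in line with them. The tub rim's near corners are at about (95,122) and (296,80). I'll go down and grip.

Request:
apply_moves([
  {"jaw":100,"delta_pos":[0.2,-0.3,-2.5],"angular":[0,0,0]},
  {"jaw":100,"delta_pos":[0,0,-3],"angular":[0,0,0]},
  {"jaw":100,"delta_pos":[0,0,-3],"angular":[0,0,0]},
  {"jaw":100,"delta_pos":[0,0,-3],"angular":[0,0,0]},
  {"jaw":100,"delta_pos":[0,0,-2.5],"angular":[0,0,0]},
  {"jaw":100,"delta_pos":[0,0,-2],"angular":[0,0,0]},
  {"jaw":100,"delta_pos":[0,0,-1.4],"angular":[0,0,0]},
  {"jaw":30,"delta_pos":[0,0,0],"angular":[0,0,0]},
  {"jaw":30,"delta_pos":[0,0,0],"angular":[0,0,0]},
  {"jaw":30,"delta_pos":[0,0,0],"angular":[0,0,0]},
], force=40)

```text
t: 3.15
ee_pos: [0.5191, -0.0459, 0.0084]
tcp_rot: [0.0, 0.995, -0.103, 0.001]
ft_force: [0.3, -0.2, -0.4]
grip_width: 0.0518
finger_force: 0.0
```

Request:
apply_moves([
  {"jaw":30,"delta_pos":[0,0,0],"angular":[0,0,0]},
  {"jaw":30,"delta_pos":[0,0,0],"angular":[0,0,0]},
  {"jaw":30,"delta_pos":[0,0,1.5],"angular":[0,0,0]},
  {"jaw":30,"delta_pos":[0,0,3],"angular":[0,0,0]},
  {"jaw":30,"delta_pos":[1,-0.2,2],"angular":[0,0,0.05]},
  {"jaw":30,"delta_pos":[3.5,-0.2,0],"angular":[0,0,0.05]},
  {"jaw":30,"delta_pos":[3.5,-0.2,0],"angular":[0,0,0.05]},
  {"jaw":30,"delta_pos":[3.5,-0.2,0],"angular":[0,0,0.05]},
  {"jaw":30,"delta_pos":[3.5,-0.2,0],"angular":[0,0,0]},
  {"jaw":30,"delta_pos":[2,0,0],"angular":[0,0,0]},
])

```text
t: 3.98
ee_pos: [0.6913, -0.056, 0.0727]
tcp_rot: [0.0, 1.0, -0.003, 0.001]
ft_force: [-0.7, 0.3, -1.0]
grip_width: 0.0453
finger_force: 42.0
```

Run:
```python
from h import *
st()
s=snapshot("top");save(s,"top1")
for n,z in dict(tub=-.005,cartridge=.1,plate=.015).items():
    for d in masks_of(s,n)[:2]:
        print(n,round(d["p"],2),np.round(d["position"]),int(d["pixels"].sum()),rect(s,d["pixels"],z))
big=cv2.resize(s["image"][85:175,215:335],None,fx=6,fy=6,interpolation=cv2.INTER_CUBIC)
cv2.imwrite("pics/top1c.png",big[:,:,::-1])
```

```text
t 3.98 tcp [ 0.6913 -0.056   0.0727] ydir -90.39 tilt 0.002 F [-0.7  0.3 -1. ] w 0.0453 ff 42.0
tub 0.67 [420. 210.] 3122 [ 469.4 -363.8  183.1  171.1   76.4]
tub 0.56 [263. 136.] 3642 [683.1  20.8 219.1 165.   89. ]
cartridge 0.54 [298. 127.] 314 [662.5 -50.2  37.1  67.3  86.9]
plate 0.57 [161. 195.] 1658 [496.7 294.3 132.6  89.1   3.4]
```

View pics/top1c.png

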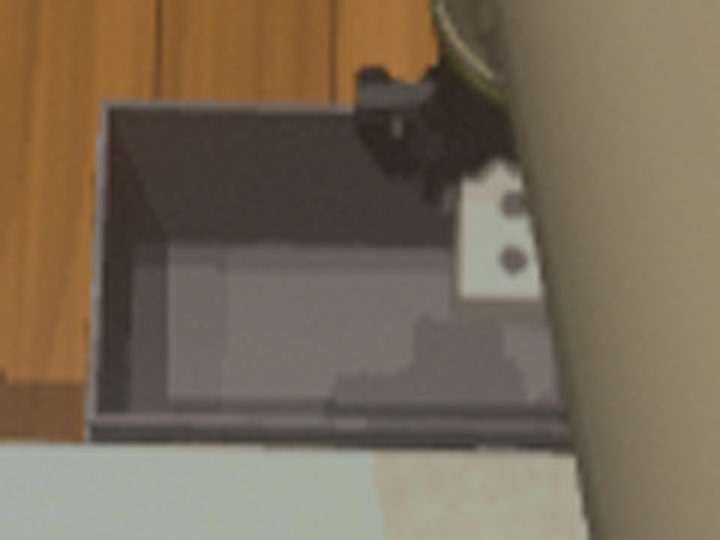

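The crop shows the cartridge held over the right part of the tub, with the tub's left side free. I'll lower it, release, rise, and head for the plate.

Request:
apply_moves([
  {"jaw":30,"delta_pos":[0,0.5,-3],"angular":[0,0,0]},
  {"jaw":30,"delta_pos":[0,0.5,-2.5],"angular":[0,0,0]},
  {"jaw":30,"delta_pos":[0,0,-1],"angular":[0,0,0]},
  {"jaw":30,"delta_pos":[0,0,0],"angular":[0,0,0]},
  {"jaw":90,"delta_pos":[0,0,0],"angular":[0,0,0]},
  {"jaw":90,"delta_pos":[0,0,0],"angular":[0,0,0]},
  {"jaw":90,"delta_pos":[0,0,0],"angular":[0,0,0]},
  {"jaw":90,"delta_pos":[0,0,3],"angular":[0,0,0]},
  {"jaw":0,"delta_pos":[0,1,4],"angular":[0,0,0]},
  {"jaw":0,"delta_pos":[-1,3.5,2],"angular":[0,0,0]},
])

```text
t: 5.02
ee_pos: [0.682, -0.0084, 0.103]
tcp_rot: [0.002, 1.0, -0.008, 0.004]
ft_force: [0.4, -1.7, 2.5]
grip_width: 0.0544
finger_force: 0.0
```

Run:
```python
from h import *
st()
s=snapshot("wrist");save(s,"w2")
for n,z in dict(tub=-.005,cartridge=-.15).items():
    for d in masks_of(s,n)[:2]:
        print(n,round(d["p"],2),np.round(d["position"]),int(d["pixels"].sum()),rect(s,d["pixels"],z))
t=snapshot("top")
print([ (round(d["p"],2),np.round(d["position"])) for d in masks_of(t,"cartridge")])
p=[(232,102),(315,104),(231,154),(316,155)]  # rim far-left, far-right, near-left, near-right
print(np.round(unproj(t,p,-.005),4))
# bench edge
print(np.round(unproj(t,[(231,158.5),(316,158.5)],0),4))
```

```text
t 5.02 tcp [ 0.682  -0.0084  0.103 ] ydir -90.96 tilt 0.009 F [ 0.4 -1.7  2.5] w 0.0544 ff 0.0
tub 0.77 [228. 171.] 39205 [690.7   8.1 236.9 158.6  90. ]
cartridge 0.69 [278. 169.] 2412 [675.3 -45.5 105.7  47.6   1.1]
[]
[[ 0.7635  0.1255 -0.005 ]
 [ 0.7623 -0.1041 -0.005 ]
 [ 0.614   0.1225 -0.005 ]
 [ 0.6161 -0.1063 -0.005 ]]
[[ 0.6001  0.1216  0.    ]
 [ 0.6049 -0.1057  0.    ]]
```

View pics/w2.png

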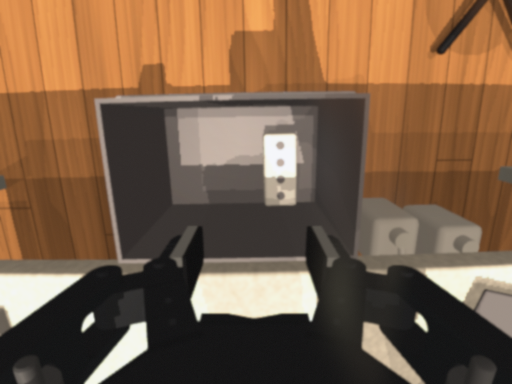

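The wrist view shows the cartridge lying in the tub at (280,168). The rim rectangle gives the tub centre as about (0.690, 0.009), and its size matches what was given. Next is the plate.

Request:
apply_moves([
  {"jaw":0,"delta_pos":[-2.1,3.2,0],"angular":[0,0,0]},
  {"jaw":0,"delta_pos":[-2.1,3.2,0],"angular":[0,0,0]},
  {"jaw":0,"delta_pos":[-2.1,3.2,0],"angular":[0,0,0]},
  {"jaw":0,"delta_pos":[-2.1,3.2,0],"angular":[0,0,0]},
  {"jaw":0,"delta_pos":[-2.1,3.2,0],"angular":[0,0,0]},
  {"jaw":0,"delta_pos":[-2.1,3.2,0],"angular":[0,0,0]},
  {"jaw":0,"delta_pos":[-2.1,3.2,-0.5],"angular":[0,0,0]},
  {"jaw":0,"delta_pos":[-2.1,3.2,-1.5],"angular":[0,0,0]},
  {"jaw":0,"delta_pos":[-1.8,3.2,-2],"angular":[0,0,0]},
  {"jaw":0,"delta_pos":[0,0,-1.8],"angular":[0,0,0]},
])

```text
t: 6.1
ee_pos: [0.4876, 0.2954, 0.0391]
tcp_rot: [-0.002, 1.0, 0.001, -0.001]
ft_force: [-0.0, 1.6, -0.3]
grip_width: 0.0002
finger_force: 0.0
```

Run:
```python
from h import *
st()
s=snapshot("side");save(s,"s2")
t=snapshot("wrist")
for d in masks_of(t,"plate")[:2]: print(round(d["p"],2),rect(t,d["pixels"],.015))
```

```text
t 6.1 tcp [0.4876 0.2954 0.0391] ydir -89.85 tilt 0.005 F [-0.   1.6 -0.3] w 0.0002 ff 0.0
0.69 [509.7 295.6 102.   85.8   3.2]
```

View pics/s2.png

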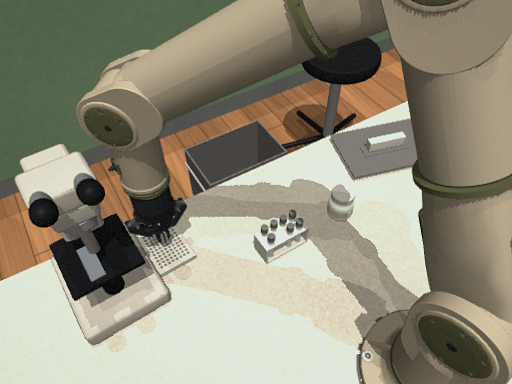

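The side view shows closed fingers just over the plate at about (160,240), clear of the microscope. I'll press down gently.

Request:
apply_moves([
  {"jaw":0,"delta_pos":[0.5,-0.8,-0.8],"angular":[0,0,0]},
  {"jaw":0,"delta_pos":[0,0,-0.8],"angular":[0,0,0]},
  {"jaw":0,"delta_pos":[0,0,-0.5],"angular":[0,0,0]},
  {"jaw":0,"delta_pos":[0,0,-0.2],"angular":[0,0,0]},
  {"jaw":0,"delta_pos":[0,0,-0.1],"angular":[0,0,0]},
  {"jaw":0,"delta_pos":[0,0,-0.1],"angular":[0,0,0]},
  {"jaw":0,"delta_pos":[0,0,0],"angular":[0,0,0]},
  {"jaw":0,"delta_pos":[0,0,0],"angular":[0,0,0]},
  {"jaw":0,"delta_pos":[0,0,0],"angular":[0,0,0]},
  {"jaw":0,"delta_pos":[0,0,0],"angular":[0,0,0]},
])

```text
t: 7.08
ee_pos: [0.4982, 0.2799, 0.0152]
tcp_rot: [-0.0, 1.0, -0.003, 0.001]
ft_force: [0.1, -2.8, 5.7]
grip_width: -0.0001
finger_force: 2.9
```

Request:
apply_moves([
  {"jaw":0,"delta_pos":[0,0,-0.06],"angular":[0,0,0]},
  {"jaw":0,"delta_pos":[0,-0.4,0],"angular":[0,0,0]},
  {"jaw":0,"delta_pos":[0,-0.8,0],"angular":[0,0,0]},
  {"jaw":0,"delta_pos":[0,-1,0],"angular":[0,0,0]},
  {"jaw":0,"delta_pos":[0,-1,0],"angular":[0,0,0]},
  {"jaw":0,"delta_pos":[0,-1,0],"angular":[0,0,0]},
  {"jaw":0,"delta_pos":[0,-1,0],"angular":[0,0,0]},
  {"jaw":0,"delta_pos":[0,-1,0],"angular":[0,0,0]},
  {"jaw":0,"delta_pos":[0,-0.5,0],"angular":[0,0,0]},
  {"jaw":0,"delta_pos":[0,0,0],"angular":[0,0,0]},
])

```text
t: 7.92
ee_pos: [0.4988, 0.2127, 0.0152]
tcp_rot: [-0.001, 1.0, -0.004, 0.001]
ft_force: [-0.8, -2.0, 8.6]
grip_width: 0.0
finger_force: 4.5
```

Run:
```python
from h import *
st()
for v in("side","wrist","top"):
  t=snapshot(v)
  for d in masks_of(t,"plate")[:1]: print(v,round(d["p"],2),d["pixels"].sum(),rect(t,d["pixels"],.015))
```

```text
t 7.92 tcp [0.4988 0.2127 0.0152] ydir -90.41 tilt 0.003 F [-0.8 -2.   8.6] w 0.0 ff 4.5
side 0.59 1448 [489.5 229.6 136.2  87.    4. ]
wrist 0.65 20944 [522.4 230.5  80.2  86.4   3. ]
top 0.7 332 [638.  -36.4  58.3  39.9   0.7]
```

Request:
apply_moves([
  {"jaw":0,"delta_pos":[0.1,-0.7,0],"angular":[0,0,0]},
  {"jaw":0,"delta_pos":[0.3,-1.2,0],"angular":[0,0,0]},
  {"jaw":0,"delta_pos":[0.3,-1.3,0],"angular":[0,0,0]},
  {"jaw":0,"delta_pos":[0.4,-1.3,0],"angular":[0,0,0]},
  {"jaw":0,"delta_pos":[0.4,-1.3,0],"angular":[0,0,0]},
  {"jaw":0,"delta_pos":[0.4,-1.3,0],"angular":[0,0,0]},
  {"jaw":0,"delta_pos":[0.4,-1.3,0],"angular":[0,0,0]},
  {"jaw":0,"delta_pos":[0.4,-1.3,0],"angular":[0,0,0]},
  {"jaw":0,"delta_pos":[0.4,-1.3,0],"angular":[0,0,0]},
  {"jaw":0,"delta_pos":[0.3,-1.0,0],"angular":[0,0,0]},
])

```text
t: 9.05
ee_pos: [0.533, 0.0934, 0.0151]
tcp_rot: [-0.001, 1.0, -0.003, 0.002]
ft_force: [-1.2, 3.3, 8.1]
grip_width: -0.0002
finger_force: 4.0
```

Request:
apply_moves([
  {"jaw":0,"delta_pos":[0.4,-1,0],"angular":[0,0,0]},
  {"jaw":0,"delta_pos":[0.4,-1,0],"angular":[0,0,0]},
  {"jaw":0,"delta_pos":[0.4,-1,0],"angular":[0,0,0]},
  {"jaw":0,"delta_pos":[0.4,-0.8,0],"angular":[0,0,0]},
  {"jaw":0,"delta_pos":[0.2,-0.4,0],"angular":[0,0,0]},
  {"jaw":0,"delta_pos":[0,0,0],"angular":[0,0,0]},
  {"jaw":0,"delta_pos":[0,0,0.5],"angular":[0,0,0]},
  {"jaw":0,"delta_pos":[0,0,2],"angular":[0,0,0]},
  {"jaw":60,"delta_pos":[-1,0,3],"angular":[0,0,0]},
  {"jaw":60,"delta_pos":[-3,0,3],"angular":[0,0,0]},
])

```text
t: 9.88
ee_pos: [0.5114, 0.0511, 0.0989]
tcp_rot: [-0.001, 1.0, -0.003, 0.0]
ft_force: [0.7, -0.7, 1.9]
grip_width: 0.0232
finger_force: 0.0
```

Run:
```python
from h import *
st()
for v in("side","wrist","top"):
  t=snapshot(v)
  for d in masks_of(t,"plate")[:1]: print(v,round(d["p"],2),d["pixels"].sum(),rect(t,d["pixels"],.015))
  if v=="wrist": save(t,"w3")
```

```text
t 9.88 tcp [0.5114 0.0511 0.0989] ydir -90.38 tilt 0.002 F [ 0.7 -0.7  1.9] w 0.0232 ff 0.0
side 0.67 1542 [540.5  70.3 139.9  90.3   4. ]
wrist 0.87 16458 [550.4  68.2 127.2  85.9   3. ]
```

View pics/w3.png

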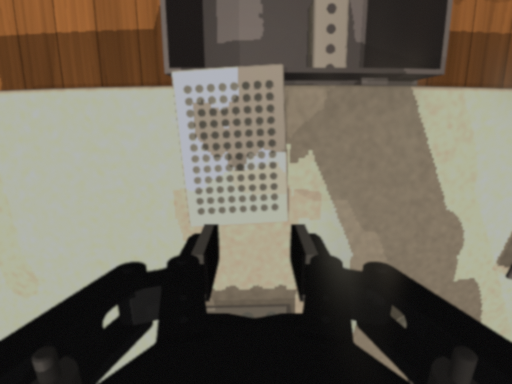

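The plate lies at about (237,145) in the wrist view, with its front edge overhanging the bench edge slightly. It's about 10 mm too far left for comfort, so I'll drag it a little further in -y and then push it from behind.

Request:
apply_moves([
  {"jaw":0,"delta_pos":[3,0,-2],"angular":[0,0,0]},
  {"jaw":0,"delta_pos":[1,0,-3],"angular":[0,0,0]},
  {"jaw":0,"delta_pos":[0,0,-2.2],"angular":[0,0,0]},
  {"jaw":0,"delta_pos":[0,0,-0.8],"angular":[0,0,0]},
  {"jaw":0,"delta_pos":[0,0,-0.5],"angular":[0,0,0]},
  {"jaw":0,"delta_pos":[0,0,0],"angular":[0,0,0]},
  {"jaw":0,"delta_pos":[0,-0.5,0],"angular":[0,0,0]},
  {"jaw":0,"delta_pos":[0,-0.7,0],"angular":[0,0,0]},
  {"jaw":0,"delta_pos":[0,-0.3,0],"angular":[0,0,0]},
  {"jaw":0,"delta_pos":[0,0,0],"angular":[0,0,0]},
])

```text
t: 11.02
ee_pos: [0.5522, 0.0371, 0.0151]
tcp_rot: [-0.001, 1.0, -0.003, 0.002]
ft_force: [0.3, 1.4, 15.4]
grip_width: 0.0003
finger_force: 7.5
```

Request:
apply_moves([
  {"jaw":0,"delta_pos":[0,0,1],"angular":[0,0,0]},
  {"jaw":0,"delta_pos":[0,0,2.5],"angular":[0,0,0]},
  {"jaw":45,"delta_pos":[-3,0.3,1],"angular":[0,0,0]},
  {"jaw":45,"delta_pos":[-3,0.5,0],"angular":[0,0,0]},
  {"jaw":45,"delta_pos":[-2.5,0.5,0],"angular":[0,0,0]},
  {"jaw":45,"delta_pos":[-0.5,0,0],"angular":[0,0,0]},
  {"jaw":45,"delta_pos":[0,0,0],"angular":[0,0,0]},
  {"jaw":45,"delta_pos":[0,0,0],"angular":[0,0,0]},
  {"jaw":45,"delta_pos":[0,0,0],"angular":[0,0,0]},
  {"jaw":45,"delta_pos":[0,0,0],"angular":[0,0,0]},
])

```text
t: 11.85
ee_pos: [0.461, 0.0487, 0.0582]
tcp_rot: [-0.0, 1.0, -0.003, 0.0]
ft_force: [1.0, 0.3, -0.2]
grip_width: 0.0382
finger_force: 0.0
```

Run:
```python
from h import *
st()
for v in("side","wrist","top"):
  t=snapshot(v)
  for d in masks_of(t,"plate")[:1]: print(v,round(d["p"],2),d["pixels"].sum(),rect(t,d["pixels"],.015))
```

```text
t 11.85 tcp [0.461  0.0487 0.0582] ydir -90.39 tilt 0.001 F [ 1.   0.3 -0.2] w 0.0382 ff 0.0
side 0.97 1107 [542.9  58.4 141.2  92.8   5.1]
wrist 0.9 24101 [542.5  53.8 108.4  85.2   2.9]
```

Request:
apply_moves([
  {"jaw":45,"delta_pos":[0,0.4,-2.5],"angular":[0,0,0]},
  {"jaw":45,"delta_pos":[0,0,-2],"angular":[0,0,0]},
  {"jaw":45,"delta_pos":[0,0,-0.9],"angular":[0,0,0]},
  {"jaw":45,"delta_pos":[0.5,0,0],"angular":[0,0,0]},
  {"jaw":45,"delta_pos":[0.8,0,0],"angular":[0,0,0]},
  {"jaw":45,"delta_pos":[1.2,0,0],"angular":[0,0,0]},
  {"jaw":45,"delta_pos":[1.4,0,0],"angular":[0,0,0]},
  {"jaw":45,"delta_pos":[1.4,0,0],"angular":[0,0,0]},
  {"jaw":45,"delta_pos":[1.4,0,0],"angular":[0,0,0]},
  {"jaw":45,"delta_pos":[1.4,0,0],"angular":[0,0,0]},
])

```text
t: 12.98
ee_pos: [0.5435, 0.0527, 0.0058]
tcp_rot: [-0.0, 1.0, -0.003, 0.001]
ft_force: [0.0, -0.6, -0.2]
grip_width: 0.0387
finger_force: 0.1
```

Request:
apply_moves([
  {"jaw":45,"delta_pos":[1.5,0,0],"angular":[0,0,0]},
  {"jaw":45,"delta_pos":[1.5,0,0],"angular":[0,0,0]},
  {"jaw":45,"delta_pos":[1.5,0,0],"angular":[0,0,0]},
  {"jaw":45,"delta_pos":[1.5,0,0],"angular":[0,0,0]},
  {"jaw":45,"delta_pos":[1,0,0],"angular":[0,0,0]},
  {"jaw":45,"delta_pos":[0,0,0],"angular":[0,0,0]},
  {"jaw":45,"delta_pos":[0,0,2],"angular":[0,0,0]},
  {"jaw":45,"delta_pos":[0,0,4],"angular":[0,0,0]},
  {"jaw":45,"delta_pos":[0,0,4],"angular":[0,0,0]},
  {"jaw":45,"delta_pos":[0,-2,2],"angular":[0,0,0]},
])

```text
t: 13.82
ee_pos: [0.6128, 0.0387, 0.1307]
tcp_rot: [-0.002, 1.0, 0.0, 0.004]
ft_force: [2.4, 2.2, 0.9]
grip_width: 0.0381
finger_force: 0.0
```

Run:
```python
from h import *
st()
t=snapshot("wrist");save(t,"w4")
for n,z in dict(tub=-.005,plate=-.16).items():
  for d in masks_of(t,n)[:1]: print(n,round(d["p"],2),d["pixels"].sum(),d["position"],rect(t,d["pixels"],z))
```

```text
t 13.82 tcp [0.6128 0.0387 0.1307] ydir -89.97 tilt 0.008 F [2.4 2.2 0.9] w 0.0381 ff 0.0
tub 0.94 34429 [290.0, 91.4] [688.6   8.2 235.6 157.8  90. ]
plate 0.74 4953 [251.9, 108.1] [687.9  43.7 123.8  85.5   6.7]
```

View pics/w4.png

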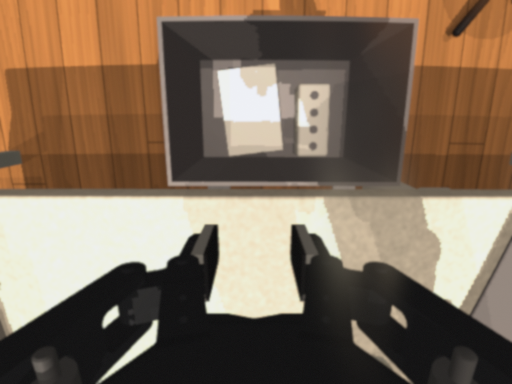

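Both items lie flat in the tub, the plate at (250,110) and the cartridge at (313,120). Next is the lid.

Request:
apply_moves([
  {"jaw":60,"delta_pos":[-0.9,-2.4,0.9],"angular":[0,0,0.087]},
  {"jaw":60,"delta_pos":[-0.9,-2.4,0.9],"angular":[0,0,0.087]},
  {"jaw":60,"delta_pos":[-0.9,-2.4,0.9],"angular":[0,0,0.087]},
  {"jaw":60,"delta_pos":[-0.9,-2.4,0.9],"angular":[0,0,0.087]},
  {"jaw":60,"delta_pos":[-0.9,-2.4,0.9],"angular":[0,0,0.087]},
  {"jaw":60,"delta_pos":[-0.9,-2.4,0.9],"angular":[0,0,0.087]},
  {"jaw":60,"delta_pos":[-0.9,-2.4,0.9],"angular":[0,0,0.087]},
  {"jaw":60,"delta_pos":[-0.9,-2.4,0.9],"angular":[0,0,0.087]},
  {"jaw":60,"delta_pos":[-0.9,-2.4,0.9],"angular":[0,0,0.087]},
  {"jaw":60,"delta_pos":[-0.9,-2.4,0.9],"angular":[0,0,0.087]},
])

```text
t: 14.8
ee_pos: [0.5201, -0.2075, 0.214]
tcp_rot: [-0.001, 0.907, 0.421, -0.0]
ft_force: [0.2, -0.7, -0.0]
grip_width: 0.0513
finger_force: 0.0
```

Request:
apply_moves([
  {"jaw":60,"delta_pos":[-0.9,-2.4,0.9],"angular":[0,0,0.087]},
  {"jaw":60,"delta_pos":[-0.9,-2.4,0.9],"angular":[0,0,0.087]},
  {"jaw":60,"delta_pos":[-0.9,-2.4,0.9],"angular":[0,0,0.087]},
  {"jaw":60,"delta_pos":[-0.9,-2.4,0.9],"angular":[0,0,0.087]},
  {"jaw":60,"delta_pos":[-0.9,-2.4,0.9],"angular":[0,0,0.087]},
  {"jaw":60,"delta_pos":[0,0,0],"angular":[0,0,0]},
  {"jaw":60,"delta_pos":[0,0,0],"angular":[0,0,0]},
  {"jaw":60,"delta_pos":[0,0,0],"angular":[0,0,0]},
  {"jaw":60,"delta_pos":[0,0,0],"angular":[0,0,0]},
  {"jaw":60,"delta_pos":[0,0,0],"angular":[0,0,0]},
])

```text
t: 15.63
ee_pos: [0.4766, -0.3255, 0.2588]
tcp_rot: [-0.001, 0.796, 0.605, 0.0]
ft_force: [-0.4, -0.7, -0.0]
grip_width: 0.0515
finger_force: 0.0
```

Run:
```python
from h import *
st()
t=snapshot("wrist");save(t,"w5")
for n,z in dict(lid=.017,lid_handle=.017).items():
  for d in masks_of(t,n)[:1]: print(n,round(d["p"],2),d["pixels"].sum(),d["position"],rect(t,d["pixels"],z),unproj(t,d["position"],z))
t2=snapshot("top")
for d in masks_of(t2,"lid")[:1]: print(rect(t2,d["pixels"],.017))
```

```text
t 15.63 tcp [ 0.4766 -0.3255  0.2588] ydir -15.47 tilt 0.001 F [-0.4 -0.7 -0. ] w 0.0515 ff 0.0
lid 0.94 20969 [253.1, 152.2] [ 477.5 -325.5  244.1  164.6   75.2] [[ 0.48164102 -0.31051716  0.017     ]]
lid_handle 0.6 20603 [255.3, 153.5] [ 477.9 -325.3  243.8  163.6   75.3] [[ 0.4840311 -0.3129994  0.017    ]]
[ 474.5 -323.6  242.4  165.7   75.7]
```

View pics/w5.png

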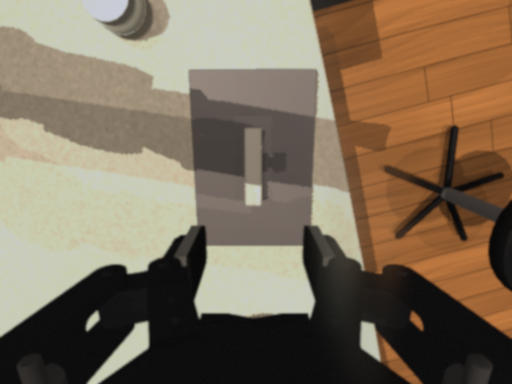

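The lid is square in view at (255,157), with its handle at (254,166) centred between the fingers. I'll go down and grip the handle.

Request:
apply_moves([
  {"jaw":60,"delta_pos":[0.1,0,-3.5],"angular":[0,0,0.0125]},
  {"jaw":60,"delta_pos":[0,0,-4],"angular":[0,0,0]},
  {"jaw":60,"delta_pos":[0,0,-4],"angular":[0,0,0]},
  {"jaw":60,"delta_pos":[0,0,-4],"angular":[0,0,0]},
  {"jaw":60,"delta_pos":[0,0,-3.5],"angular":[0,0,0]},
  {"jaw":60,"delta_pos":[0,0,-2.5],"angular":[0,0,0]},
  {"jaw":60,"delta_pos":[0,0,-1.5],"angular":[0,0,0]},
  {"jaw":60,"delta_pos":[0,0,-0.4],"angular":[0,0,0]},
  {"jaw":60,"delta_pos":[0,0,0],"angular":[0,0,0]},
  {"jaw":60,"delta_pos":[0,0,0],"angular":[0,0,0]},
], force=60)

```text
t: 16.72
ee_pos: [0.4777, -0.3274, 0.0262]
tcp_rot: [0.001, 0.793, 0.61, 0.0]
ft_force: [0.4, -0.2, -0.1]
grip_width: 0.0512
finger_force: 0.0
```

Request:
apply_moves([
  {"jaw":5,"delta_pos":[0,0,0],"angular":[0,0,0]},
  {"jaw":5,"delta_pos":[0,0,0],"angular":[0,0,0]},
  {"jaw":5,"delta_pos":[0,0,0],"angular":[0,0,0]},
  {"jaw":5,"delta_pos":[0,0,0],"angular":[0,0,0]},
  {"jaw":5,"delta_pos":[0,0,0],"angular":[0,0,0]},
  {"jaw":5,"delta_pos":[0,0,0],"angular":[0,0,0]},
  {"jaw":5,"delta_pos":[0,0,0],"angular":[0,0,0]},
  {"jaw":5,"delta_pos":[0,0,0],"angular":[0,0,0]},
  {"jaw":5,"delta_pos":[0,0,0],"angular":[0,0,0]},
  {"jaw":5,"delta_pos":[0,0,0],"angular":[0,0,0]},
])

```text
t: 17.55
ee_pos: [0.4779, -0.3279, 0.0268]
tcp_rot: [0.001, 0.793, 0.61, 0.0]
ft_force: [-0.1, 0.3, 7.0]
grip_width: 0.021
finger_force: 60.9
```

Run:
```python
from h import *
st()
```

```text
t 17.55 tcp [ 0.4779 -0.3279  0.0268] ydir -14.88 tilt 0.003 F [-0.1  0.3  7. ] w 0.021 ff 60.9
```

Request:
apply_moves([
  {"jaw":5,"delta_pos":[0,0,1],"angular":[0,0,0]},
  {"jaw":5,"delta_pos":[0,0,2.5],"angular":[0,0,0]},
  {"jaw":5,"delta_pos":[0,0,3],"angular":[0,0,0]},
  {"jaw":5,"delta_pos":[0.5,1,2.5],"angular":[0,0,0]},
  {"jaw":5,"delta_pos":[1.4,2.2,0],"angular":[0,0,0.02]},
  {"jaw":5,"delta_pos":[1.4,2.2,0],"angular":[0,0,0.02]},
  {"jaw":5,"delta_pos":[1.4,2.2,0],"angular":[0,0,0.02]},
  {"jaw":5,"delta_pos":[1.4,2.2,0],"angular":[0,0,0.02]},
  {"jaw":5,"delta_pos":[1.4,2.2,0],"angular":[0,0,0.02]},
  {"jaw":5,"delta_pos":[1.4,2.2,0],"angular":[0,0,0.02]},
])

```text
t: 18.38
ee_pos: [0.5663, -0.1841, 0.1158]
tcp_rot: [-0.0, 0.754, 0.656, -0.0]
ft_force: [-0.7, 0.3, -3.1]
grip_width: 0.021
finger_force: 59.6
```

Request:
apply_moves([
  {"jaw":5,"delta_pos":[1.4,2.2,0],"angular":[0,0,0.02]},
  {"jaw":5,"delta_pos":[1.4,2.2,0],"angular":[0,0,0.02]},
  {"jaw":5,"delta_pos":[1.4,2.2,0],"angular":[0,0,0.02]},
  {"jaw":5,"delta_pos":[1.4,2.2,0],"angular":[0,0,0.02]},
  {"jaw":5,"delta_pos":[1.4,2.2,-0.5],"angular":[0,0,0.02]},
  {"jaw":5,"delta_pos":[1.4,2.2,-1],"angular":[0,0,0.02]},
  {"jaw":5,"delta_pos":[1.4,2.2,-1],"angular":[0,0,0.02]},
  {"jaw":5,"delta_pos":[1.4,2.2,-1],"angular":[0,0,0]},
  {"jaw":5,"delta_pos":[1.1,1.5,0],"angular":[0,0,0]},
  {"jaw":5,"delta_pos":[0,0,0],"angular":[0,0,0]},
])

```text
t: 19.22
ee_pos: [0.6893, 0.012, 0.0797]
tcp_rot: [-0.002, 0.705, 0.709, 0.001]
ft_force: [-1.4, 2.8, -2.8]
grip_width: 0.0207
finger_force: 59.6
```

Run:
```python
from h import *
st()
for v in ("top","side","wrist"):
  t=snapshot(v);save(t,"p_"+v)
  z=sense()["ee_pos"][2]-.0268+.017
  for n in("lid","tub"):
    for d in masks_of(t,n)[:1]: print(v,n,round(d["p"],2),d["pixels"].sum(),d["position"],rect(t,d["pixels"],z if n=="lid" else -.005))
```

```text
t 19.22 tcp [0.6893 0.012  0.0797] ydir 0.38 tilt 0.004 F [-1.4  2.8 -2.8] w 0.0207 ff 59.6
top lid 0.63 2738 [245.4, 126.2] [690.6  58.  162.4 157.5   1. ]
top tub 0.62 136 [259.3, 150.9] [625.4  42.   14.   70.1   1.2]
side lid 0.7 3737 [233.2, 131.9] [685.4   4.5 249.9 169.7  88.7]
side tub 0.77 2505 [224.6, 163.6] [650.2  21.  272.7 172.2  74.4]
wrist lid 0.66 81672 [253.8, 126.7] [691.4  33.9 178.9 163.7  89.9]
```

View pics/p_wrist.png

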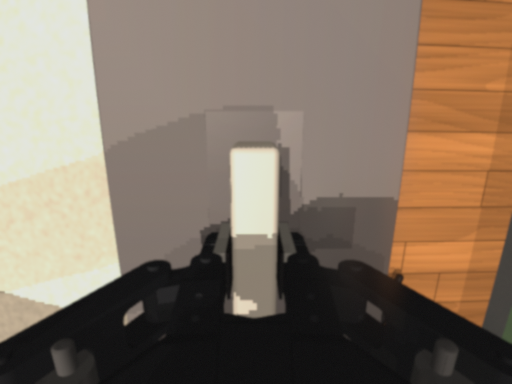

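The wrist view shows the lid held level and square at (255,130) over the tub. I'll lower it a bit and let it settle.

Request:
apply_moves([
  {"jaw":5,"delta_pos":[0,0,-1],"angular":[0,0,0]},
  {"jaw":5,"delta_pos":[0,0,-1],"angular":[0,0,0]},
  {"jaw":5,"delta_pos":[0,0,-1],"angular":[0,0,0]},
  {"jaw":5,"delta_pos":[0,0,0],"angular":[0,0,0]},
  {"jaw":5,"delta_pos":[0,0,0],"angular":[0,0,0]},
  {"jaw":5,"delta_pos":[0,0,0],"angular":[0,0,0]},
  {"jaw":5,"delta_pos":[0,0,0],"angular":[0,0,0]},
  {"jaw":5,"delta_pos":[0,0,0],"angular":[0,0,0]},
  {"jaw":5,"delta_pos":[0,0,0],"angular":[0,0,0]},
  {"jaw":5,"delta_pos":[0,0,0],"angular":[0,0,0]},
])

```text
t: 20.5
ee_pos: [0.6892, 0.0059, 0.0506]
tcp_rot: [0.0, 0.707, 0.707, 0.0]
ft_force: [-0.8, -0.1, -1.6]
grip_width: 0.0211
finger_force: 59.6
```

Run:
```python
from h import *
st()
for v in ("side","wrist"):
  t=snapshot(v)
  z=sense()["ee_pos"][2]-.0268+.017
  for d in masks_of(t,"lid")[:1]: print(v,round(d["p"],2),d["pixels"].sum(),rect(t,d["pixels"],z))
```

```text
t 20.5 tcp [0.6892 0.0059 0.0506] ydir 0.03 tilt 0.001 F [-0.8 -0.1 -1.6] w 0.0211 ff 59.6
side 0.59 3523 [6.867e+02 6.000e+00 1.648e+02 2.426e+02 2.000e-01]
wrist 0.77 81672 [691.6  36.  179.1 163.9  89.9]
```

Request:
apply_moves([
  {"jaw":5,"delta_pos":[0.05,0,-1],"angular":[0,0,0]},
  {"jaw":5,"delta_pos":[0,0,-1],"angular":[0,0,0]},
  {"jaw":5,"delta_pos":[0,0,-0.6],"angular":[0,0,0]},
  {"jaw":5,"delta_pos":[0,0,-0.4],"angular":[0,0,0]},
  {"jaw":5,"delta_pos":[0,0,-0.2],"angular":[0,0,0]},
  {"jaw":5,"delta_pos":[0,0,-0.2],"angular":[0,0,0]},
  {"jaw":5,"delta_pos":[0,0,-0.2],"angular":[0,0,0]},
  {"jaw":5,"delta_pos":[0,0,0],"angular":[0,0,0]},
  {"jaw":5,"delta_pos":[0,0,0],"angular":[0,0,0]},
  {"jaw":5,"delta_pos":[0,0,0],"angular":[0,0,0]},
])

```text
t: 21.53
ee_pos: [0.6898, 0.0059, 0.0146]
tcp_rot: [0.0, 0.707, 0.707, 0.0]
ft_force: [-0.5, -0.9, -1.3]
grip_width: 0.0208
finger_force: 59.7
```

Request:
apply_moves([
  {"jaw":5,"delta_pos":[0,0,-0.1],"angular":[0,0,0]},
  {"jaw":5,"delta_pos":[0,0,-0.1],"angular":[0,0,0]},
  {"jaw":5,"delta_pos":[0,0,-0.1],"angular":[0,0,0]},
  {"jaw":5,"delta_pos":[0,0,-0.1],"angular":[0,0,0]},
  {"jaw":5,"delta_pos":[0,0,-0.1],"angular":[0,0,0]},
  {"jaw":5,"delta_pos":[0,0,-0.1],"angular":[0,0,0]},
  {"jaw":5,"delta_pos":[0,0,0],"angular":[0,0,0]},
  {"jaw":5,"delta_pos":[0,0,0],"angular":[0,0,0]},
  {"jaw":5,"delta_pos":[0,0,0],"angular":[0,0,0]},
  {"jaw":5,"delta_pos":[0,0,0],"angular":[0,0,0]},
])

```text
t: 22.37
ee_pos: [0.6895, 0.0058, 0.0082]
tcp_rot: [-0.0, 0.707, 0.707, -0.0]
ft_force: [-0.0, -0.8, -2.4]
grip_width: 0.0209
finger_force: 59.6
```

Request:
apply_moves([
  {"jaw":5,"delta_pos":[0,0,-0.08],"angular":[0,0,0]},
  {"jaw":5,"delta_pos":[0,0,0],"angular":[0,0,0]},
  {"jaw":5,"delta_pos":[0,0,0],"angular":[0,0,0]},
  {"jaw":60,"delta_pos":[0,0,0],"angular":[0,0,0]},
  {"jaw":60,"delta_pos":[0,0,0],"angular":[0,0,0]},
  {"jaw":60,"delta_pos":[0,0,0],"angular":[0,0,0]},
  {"jaw":60,"delta_pos":[0,0,0],"angular":[0,0,0]},
  {"jaw":60,"delta_pos":[0,0,0],"angular":[0,0,0]},
  {"jaw":60,"delta_pos":[0,0,1],"angular":[0,0,0]},
  {"jaw":60,"delta_pos":[0,0,2],"angular":[0,0,0]},
])

```text
t: 23.2
ee_pos: [0.6876, 0.0056, 0.0353]
tcp_rot: [-0.002, 0.707, 0.707, -0.002]
ft_force: [-0.2, -0.6, -0.5]
grip_width: 0.0512
finger_force: 0.0
```

Request:
apply_moves([
  {"jaw":60,"delta_pos":[0,0,3],"angular":[0,0,0]},
  {"jaw":60,"delta_pos":[0,0,3],"angular":[0,0,0]},
  {"jaw":60,"delta_pos":[0,0,3],"angular":[0,0,0]},
  {"jaw":60,"delta_pos":[0,0,3],"angular":[0,0,0]},
  {"jaw":60,"delta_pos":[0,0,3],"angular":[0,0,0]},
  {"jaw":60,"delta_pos":[0,0,3],"angular":[0,0,0]},
  {"jaw":60,"delta_pos":[0,0,0],"angular":[0,0,0]},
  {"jaw":60,"delta_pos":[0,0,0],"angular":[0,0,0]},
  {"jaw":60,"delta_pos":[0,0,0],"angular":[0,0,0]},
  {"jaw":60,"delta_pos":[0,0,0],"angular":[0,0,0]},
])

```text
t: 24.03
ee_pos: [0.6889, 0.0057, 0.2163]
tcp_rot: [-0.001, 0.707, 0.707, -0.001]
ft_force: [-0.9, -0.5, -0.6]
grip_width: 0.0511
finger_force: 0.0
```

Run:
```python
from h import *
st()
for v in ("wrist","side"):
  t=snapshot(v);save(t,"e_"+v)
  for d in masks_of(t,"lid")[:1]: print(v,round(d["p"],2),d["pixels"].sum(),rect(t,d["pixels"],-.002))
```

```text
t 24.03 tcp [0.6889 0.0057 0.2163] ydir 0.04 tilt 0.002 F [-0.9 -0.5 -0.6] w 0.0511 ff 0.0
wrist 0.98 23370 [6.923e+02 7.300e+00 1.637e+02 2.422e+02 2.000e-01]
side 0.65 3875 [688.1   7.1 245.4 167.3  89.9]
```

View pics/e_side.png

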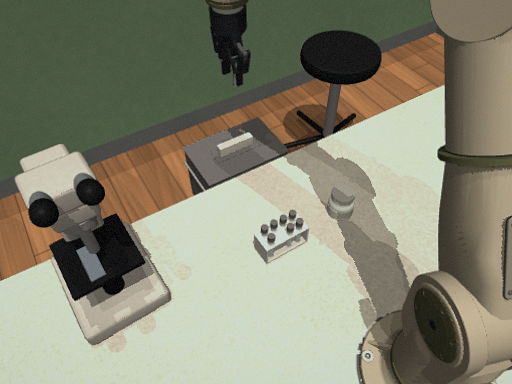

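The side view shows the lid square on the tub at (235,150), and the gripper clear at (235,60). The flange size measured at seated height matches (163.7 x 242.2 mm), and the jar, rack and microscope are where they were.

```bash
python3 -c "
from workcell import order
print(order.hand_in())"
```

```text
the job is handed in; nothing more can be done
None
```

The plate and cartridge are in the waste tub and the lid sits square and down on the rim by the last camera check. The job was handed in at about 24 s, but no verdict came back.

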